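Bring the ball for the caster

TASK

The ball caster waits for its ball: take the largest of the three steel balls from its rack, lay it in the round pocket of the wooden tray while the tray stands on the table, then lift the tray by its handle and carry it across to the caster without hitting the timber in between, tipping the tray or dropping the ball. Finish while still holding the tray, level and still, with its pocket above the middle of the empty caster cup and its underside about 10 cm above the cup's rim, the ball still loose in the pocket; do not put it down or let go. Leave the two smaller balls and everything else on the table where they are.

Things in the scene. Friction and masses are not known exactly. Their poses are not given: they have to be found in the camera images.
- tray: loose flat wooden tray, 180 mm (its x) by 110 mm (its y), board 8 mm thick, with a lip 5 mm high and 6 mm wide around its edge, about 0.32 kg. A single upright block handle stands at its middle: 40 mm long along x, 18 mm thick across y, its top 63 mm above the tray's underside; pinch it across its thickness. Origin at the centre of the underside, z up. It stands on the table left or right of the timber
- tray_pocket (a point): centre of the floor of the tray's round pocket, 55 mm from the tray's middle along its +x and 8 mm above its underside. The floor is flat and bounded by a brass ring of 34 mm inner and 42 mm outer diameter, 4 mm high, so the large ball lies in it with 7 mm of play and rolls out if the tray is tipped far
- ball_large: largest steel ball, 30 mm diameter, about 0.11 kg, on one of the rack's three posts (which one varies), its centre about 56 mm above the table at the start. Origin at its centre; its axes mean nothing
- rack: ball rack, fixed: dark wooden strip 50 mm (x) by 170 mm (y) by 12 mm, with three upright aluminium tubes of 18 mm outer diameter, at y = -60, 0 and +60 mm, their tops 42 mm above the table; a ball rests loosely on each tube's open top. Origin at the centre of the underside. It stands beyond the timber, across the middle of the table
- caster: ball caster without its ball, fixed: 110 mm square plywood base 12 mm thick, round dark flange, and an upright open steel cup of 48 mm outer diameter. Origin at the centre of the underside. It stands on the other side of the timber from the tray
- caster_cup (a point): centre of the open mouth of the caster's cup, level with its rim, 45 mm above the table
- timber: squared timber lying on the table, fixed: 280 mm along its x, 60 mm wide, 60 mm high, with a 35 mm long tenon on its +x end. Origin on the underside, midway across, 200 mm from the plain end and 80 mm from the foot of the tenon. It lies between tray and caster, pointing away from the robot
- offcut: the short wood offcut, 60 x 45 x 30 mm, standing loose at the back left of the table. Leave alone
- tape: the grey roll of tape, 70 mm across, 24 mm high, lying loose at the back right. Leave alone
- hammer: a hammer lying at the right side. Leave alone
- glue: a closed white glue bottle, 60 mm across, 150 mm high, back left. Leave alone
- mug: a white mug, 76 mm across, 90 mm high, back right. Leave alone
- wrench: a wrench lying at the left side. Leave alone
- ball_mid: middle-sized steel ball, 22 mm diameter, on one post of the rack. Origin at its centre. Leave alone
- ball_small: smallest steel ball, 18 mm diameter, on one post of the rack. Origin at its centre. Leave alone
There are look-alikes about, which are no part of the job. Leave any pink or red look-alike of the caster alone.

How it is judged:
By the outcome, as a careful person would: the job done as asked, in the order asked, and still so for the second after the job is handed in, while the arm keeps its last pose, push and grip.
It also fails if it takes over 72 s, if anything falls off the work surface, if the arm or the gripper's body presses on something with over 40 N, if the wrist force passes 120 N, or if a joint passes its speed limit or range.

ROBOT

A 6-joint arm with a two-finger parallel gripper is mounted at the origin on the work surface. World frame = base frame: x ahead of the robot, y to its left, z up, the work surface at z = 0. Lengths are in m, angles in rad, forces in N, time in s.
With the tool pointing down it reaches from about 0.325 to 0.775 m from the base axis. Payload 5.5 kg.
Tool frame: the origin (TCP) lies midway between the tips of the shut fingers; the grasp point (between the pads) lies 19 mm behind it (arm.tcp_to_grasp is the distance from the TCP to the grasp point, in m); z points along the fingers, y is the line along which they close (so a half turn about z gives the same grasp; the last joint's range is limited). The gripper opens to 88 mm and grips with 3 to 60 N. Pads are 20 mm wide; open, the fingers measure 115 mm over their backs; the gripper's body (75 mm by 178 mm) begins 61 mm behind the grasp point.
Start: joints at [-1.276, 0.091, 1.231, -0, 1.82, -0.057], TCP at [0.207, -0.563, 0.223] pointing down, gripper open.
Joint ranges: [-2.87, 2.87], [-0.86, 2.18], [0.17, 2.46], [-1.51, 4.65], [0.06, 2.69], [-2.65, 2.65]. Speed limits (rad/s): [2.57, 2.57, 3.01, 3.14, 3.14, 3.14].

INTERFACE

Orientations are given as a rotation vector (axis times angle).
In Python, from workcell import arm gives the robot as it stands.
- The arm moves only by the tool servo_tool, never from a script. Its arguments are lists of equal length, an entry for each row: "xyz": the shift along the world's x, y, z in mm, a list of three; "dr": the turn, a rotation vector about the world's x, y, z in degrees, a list of three. In form: {"xyz": [[tx, ty, tz], ...], "dr": [[rx, ry, rz], ...]}. A call has exactly 5 rows; each row is the pose to reach, as a shift and turn from the pose commanded when the call began; what a row does not reach only later rows make up. A row lasts 1/12 s, in which the tool goes at most 41.7 mm and 7.16 degrees, less where a joint would pass 70% of its speed; a pose out of reach is approached as far as the arm can. A call with a gripper value outside its range is refused whole. "grip" is the finger opening in mm, from 0 to 87.8, set as the call begins (left out, the last holds). The fingers move at their own pace and stop on an object; "squeeze" is the grip in N (left out, the last holds). Time passes only in rows, so rows that repeat a pose let the fingers close, or fill a call up. It gives the time, the measured TCP pose, the force, the opening and the grip force at its end, in the units of the state.
- arm.observe(): the state, without advancing time (a new reading comes with each control period).
- arm.read_camera(name): name is "side" or "top"; returns (picture, depth): 480x640x3 uint8, blue, green, red; 480x640 float32, m along the optical axis (not along the pixel's ray), 0 where there is no reading.
- arm.calibration(name): a dict with "vertical_fov" (degrees; the focal length in pixels is half the picture's height over the tangent of half this angle, whatever the lens; pixels are square), "cx", "cy" (the principal point, pixels), "k1" (the pictures are not rectified: a ray, as slopes to the right and down, at radius r is drawn at 1 + k1 r^2 times it, then the intrinsics apply), "pose" (4x4, takes a point from camera to world coordinates). Camera axes: x right, y down, z forward; pixel columns grow to the right and rows downward; lengths in m; the calibration is good to about 2 mm. A picture is of the moment at which its call begins. calibration takes no time and is no camera call.
- arm.sign_off(): hands the job in; it is judged then, once.
The state is a dict: "time": time; "joints": joint angles; "qd": joint speeds; "joint_torque": joint torques, N m; "tool_pos": TCP position; "ee_rot": TCP orientation; "contact_force": force on the tool from outside, world axes, zero at the start; "moment": the same for the moment, N m; "grip_width": opening from 0.0 (shut) to 1.0 (fully open); "grip_force": force on a finger pad.
Only numpy, scipy, OpenCV 4.12 (cv2) and the standard library are available. Lean on these libraries where they do the work, as an engineer would, in place of code of your own. Each camera call takes 0.05 s, during which the arm holds its last target. There are 200 camera calls.

## Working session

There is one attempt and no reset: what is moved stays moved. The work goes in short steps, Python scripts to look and compute and a tool call to move; the robot and the scene stay as the last step left them, time stands still between calls to the robot, and variables do not carry over. Pictures are saved under pics/ and viewed, at most 10 in all, crops included, and the job is handed in when it is done.

Besides the shell and the picture viewer there is one more tool, called as name(argument=value, ...), one argument or row to a line, values as JSON. servo_tool: Moves the arm, as the interface text tells. Its arguments: {"type":"object","properties":{"xyz":{"type":"array","items":{"type":"array","items":{"type":"number"}}},"dr":{"type":"array","items":{"type":"array","items":{"type":"number"}}},"grip":{"type":"number"},"squeeze":{"type":"number"}},"required":["xyz","dr"]}

```bash
mkdir -p pics
cat > h.py <<'E'
import numpy as np, cv2
from workcell import arm
def K(n):
    c=arm.calibration(n); f=240/np.tan(np.radians(c["vertical_fov"])/2)
    return c,f
def pts(n,d):
    c,f=K(n); v,u=np.mgrid[0:480,0:640].astype(float)
    xd=(u-c["cx"])/f; yd=(v-c["cy"])/f; x,y=xd.copy(),yd.copy()
    for _ in range(10):
        s=1+c["k1"]*(x*x+y*y); x=xd/s; y=yd/s
    P=np.stack([x*d,y*d,d],-1); T=np.array(c["pose"])
    return P@T[:3,:3].T+T[:3,3]
def snap(n,tag):
    im,d=arm.read_camera(n); cv2.imwrite(f"pics/{tag}.png",im); np.savez(f"pics/{tag}.npz",im=im,d=d,P=pts(n,d)); return im,d,pts(n,d)
E
python3 - <<'E'
from h import *
for n in("top","side"):
    snap(n,n+"0"); c,f=K(n); print(n,f,c)
print(arm.observe())
E
```

```text
top 476.93987142247437 {'vertical_fov': 53.42382049342448, 'cx': 313.0362185181914, 'cy': 240.97558865017965, 'k1': -0.11208640573292253, 'pose': array([[ 0.00461194, -0.99562233,  0.0933537 ,  0.37637404],
       [-0.99992132, -0.00350244,  0.01204527, -0.01815208],
       [-0.01166557, -0.09340191, -0.99556014,  1.3635839 ],
       [ 0.        ,  0.        ,  0.        ,  1.        ]])}
side 485.8837295716139 {'vertical_fov': 52.573708104572844, 'cx': 323.4987916791403, 'cy': 240.49403264009518, 'k1': 0.018626803638243202, 'pose': array([[-0.97536675, -0.15935681,  0.15252906,  0.30711938],
       [-0.2204232 ,  0.73092739, -0.64587829,  0.80242708],
       [-0.00856256, -0.66358915, -0.74804821,  1.00672062],
       [ 0.        ,  0.        ,  0.        ,  1.        ]])}
{'time': 0.1, 'joints': array([-1.27570702e+00,  9.17810205e-02,  1.23175918e+00, -1.06704933e-05,
        1.81979490e+00, -5.67118847e-02]), 'qd': array([ 0.00101122, -0.00129085, -0.00261588,  0.00051919,  0.00061406,
        0.00215722]), 'joint_torque': array([ 3.53994030e-03, -4.47856200e+01, -4.07569885e+01,  7.02201552e-02,
        2.84527650e-02, -1.20935501e-04]), 'tool_pos': array([ 0.20666478, -0.56300313,  0.22162503]), 'ee_rot': array([-3.09141433e+00, -5.49456126e-01,  3.41394989e-04]), 'contact_force': array([-0.38225812, -0.04395416, -0.38378768]), 'moment': array([-7.56856116e-05,  5.95519203e-04,  1.18316804e-02]), 'grip_force': 0.0, 'grip_width': 0.9986835316808009}
```

View pics/top0.png

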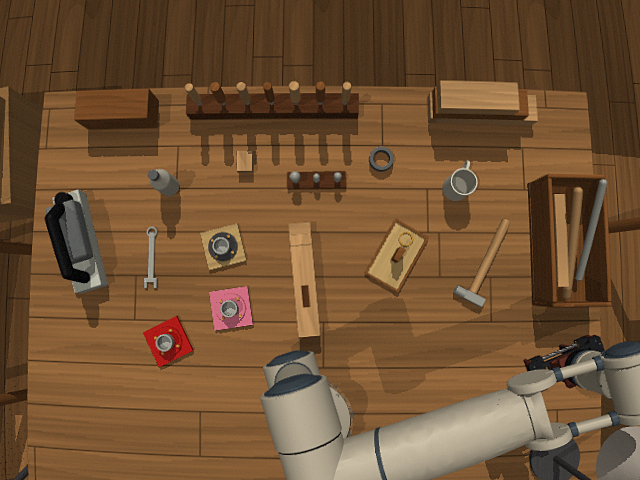

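View pics/side0.png

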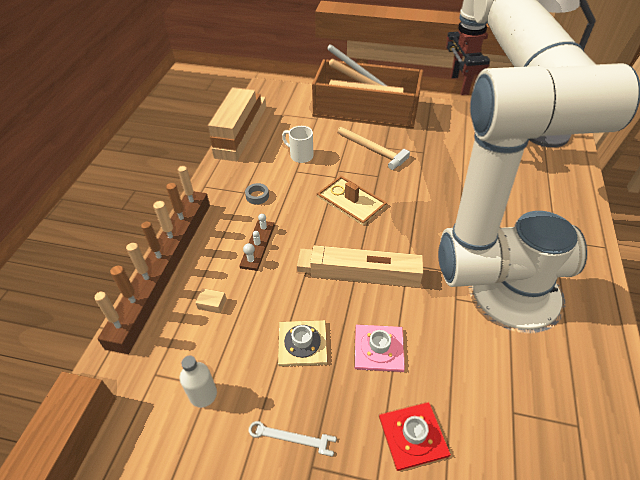

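Top view: the balls are at (295,177), (317,178) and (337,177), and in the side view at (249,253), (256,238) and (263,221). The leftmost one (largest y) looks largest. The plain plywood caster is at (223,247); the pink (232,309) and red (167,342) ones are look-alikes. The tray is at (397,257), with its pocket ring at (405,240). I'll check the ball choice in a close crop and take measurements.

Run:
```python
from h import *
S=np.load("pics/side0.npz");T=np.load("pics/top0.npz")
a=cv2.resize(S["im"][200:280,220:300],(480,480),interpolation=cv2.INTER_CUBIC)
b=cv2.resize(T["im"][160:200,280:355],(300,160),interpolation=cv2.INTER_CUBIC)
b2=cv2.resize(T["im"][215:300,360:435],(300,340),interpolation=cv2.INTER_CUBIC)
cv2.imwrite("pics/crop1.png",np.hstack([a,np.vstack([b,b2])[:480]]))
P=S["P"];Q=T["P"]
def reg(P,u0,u1,v0,v1,lo,hi):
    q=P[v0:v1,u0:u1].reshape(-1,3); return q[(q[:,2]>lo)&(q[:,2]<hi)]
# sphere fits
from scipy.optimize import least_squares
for nm,q,rs in (("side",P,[(241,259,242,264),(249,263,229,246),(256,270,211,230)]),("top",Q,[(286,303,170,185),(309,325,170,185),(330,346,170,185)])):
    for r in rs:
        p=reg(q,*r,.047,.09)
        if len(p)<8: print(nm,len(p));continue
        f=least_squares(lambda x:np.linalg.norm(p-x[:3],axis=1)-x[3],[*p.mean(0)-[0,0,.005],.012],loss="soft_l1",f_scale=.001)
        print(nm,len(p),p.mean(0).round(4),p.max(0).round(4),f.x.round(4))
def rect(p): 
    (c,s,a)=cv2.minAreaRect((p[:,:2]*1000).astype(np.float32)); return np.round(c,1),np.round(s,1),round(a,1)
for nm,q,tr,cs,tm,ra in(("side",P,(310,395,172,225),(275,330,318,368),(295,430,240,290),(238,278,205,270)),("top",Q,(360,432,215,298),(197,250,222,274),(285,322,220,340),(285,350,168,192))):
    for k,r,lo,hi in(("tray",tr,.005,.02),("handle",tr,.055,.075),("casterbase",cs,.008,.016),("cup",cs,.040,.055),("timber",tm,.053,.068),("rack",ra,.006,.016)):
        p=reg(q,*r,lo,hi)
        if len(p)>5: print(nm,k,len(p),rect(p),p.mean(0).round(4),np.median(p[:,2]).round(4))
```

```text
side 110 [0.6808 0.0565 0.0645] [0.6972 0.0685 0.0734] [0.6833 0.0515 0.058  0.0144]
side 41 [0.6821 0.0069 0.0581] [0.691  0.0489 0.071 ] [ 0.6392 -0.0011  0.1301  0.087 ]
side 49 [ 0.6844 -0.0648  0.0573] [ 0.6961 -0.058   0.0643] [ 0.6861 -0.0683  0.0539  0.0098]
top 88 [0.6778 0.0491 0.0653] [0.6915 0.0627 0.0751] [0.6799 0.0493 0.0559 0.0147]
top 31 [ 0.6805 -0.0113  0.0548] [ 0.6887 -0.0041  0.0636] [ 0.6815 -0.0111  0.0507  0.0081]
top 48 [ 0.6809 -0.0679  0.0578] [ 0.6905 -0.0573  0.0684] [ 0.6813 -0.0675  0.0522  0.0101]
side tray 1611 (array([ 465., -251.]), array([260.1, 226.7]), 12.3) [ 0.4647 -0.2332  0.0102] 0.0099
side handle 81 (array([ 467.2, -237.9]), array([22.3, 41.8]), 60.9) [ 0.4664 -0.2347  0.063 ] 0.0634
side casterbase 1092 (array([490. , 257.8]), array([110.2, 112.1]), 15.1) [0.4876 0.2641 0.0129] 0.0131
side cup 157 (array([490.5, 258.9]), array([45.4, 48.2]), 13.1) [0.4894 0.2605 0.0452] 0.0452
side timber 2235 (array([381.5,  23.1]), array([279.1,  67. ]), 5.7) [0.3795 0.0254 0.0608] 0.061
side rack 618 (array([694.8, -39.1]), array([ 95.3, 241.5]), 10.3) [ 0.6804 -0.0026  0.0124] 0.0127
top tray 2268 (array([ 462.5, -238.4]), array([235.3, 205.9]), 0.0) [ 0.4634 -0.2377  0.0096] 0.0092
top handle 102 (array([ 465. , -237.4]), array([18.5, 39.4]), 60.7) [ 0.4651 -0.2372  0.0629] 0.0632
top casterbase 779 (array([486. , 256.3]), array([111.7, 113. ]), 15.5) [0.4867 0.254  0.0124] 0.0125
top cup 94 (array([488.1, 256.5]), array([46.6, 45.8]), 43.4) [0.4881 0.2571 0.045 ] 0.0448
top timber 2237 (array([378.9,  19.9]), array([280.8,  60.3]), 5.4) [0.378  0.0198 0.0604] 0.0604
top rack 734 (array([681.2,  -8.2]), array([ 65.3, 176.9]), 0.2) [ 0.6782 -0.0133  0.0115] 0.0116
```

View pics/crop1.png

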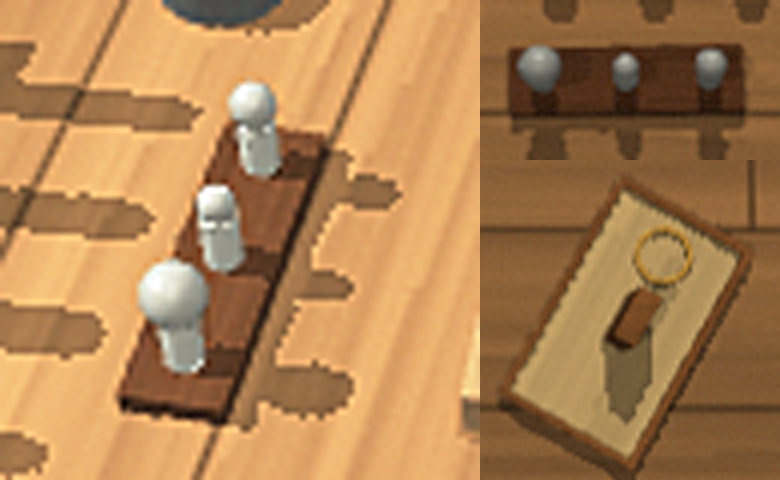

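The crop confirms that the large ball is on the leftmost post (+y), with a fitted radius of 14.7 mm. The middle ball is at −y and the small one is in the centre. The tray ring lies on the far-right side of the handle. Next I'll refine the ring position and tray yaw.

Run:
```python
from h import *
for n,(u0,u1,v0,v1),zl in(("top",(360,432,215,298),0),("side",(315,390,172,222),0)):
    Z=np.load(f"pics/{n}0.npz");im,P=Z["im"],Z["P"]
    hsv=cv2.cvtColor(im,cv2.COLOR_BGR2HSV)[v0:v1,u0:u1];p=P[v0:v1,u0:u1]
    m=(p[...,2]>.004)&(p[...,2]<.03)
    k,l,s,c=cv2.connectedComponentsWithStats(m.astype(np.uint8));i=1+np.argmax(s[1:,4])
    q=p[(l==i)]; print(n,"tray",cv2.minAreaRect((q[:,:2]*1000).astype(np.float32)))
    b=(hsv[...,1]>150)&(hsv[...,2]>130)&(hsv[...,0]>15)&(p[...,2]>.006)&(p[...,2]<.02)
    q=p[b]; print("ring",b.sum(),q.mean(0).round(4),cv2.minEnclosingCircle((q[:,:2]*1000).astype(np.float32)))
    rr=P[85:120,185:360] if n=="top" else None
    if rr is not None: print("pegrack",rr[...,0].min(),rr[...,2].max())
```

```text
top tray ((465.05133056640625, -235.7816619873047), (119.75517272949219, 186.43408203125), 59.55144500732422)
ring 55 [ 0.5123 -0.2688  0.0111] ((540.27490234375, -292.34100341796875), 58.639793395996094)
pegrack 0.3763740425163326 1.363583898972395
side tray ((462.8356018066406, -245.85198974609375), (141.75982666015625, 203.60195922851562), 60.254356384277344)
ring 27 [ 0.5154 -0.2634  0.0123] ((516.5743408203125, -263.4046936035156), 21.923019409179688)
```

servo_tool(
  xyz=[
    [20,25,5],
    [40,55,10],
    [60,90,15],
    [80,120,20],
    [100,150,20],
  ],
  dr=[
    [0,0,6.5],
    [0,0,13],
    [0,0,19.5],
    [0,0,26],
    [0,0,32.5],
  ],
  grip=50,
)

```text
time: 0.52
tool_pos: [0.3074, -0.4118, 0.2433]
ee_rot: [2.811, 1.4, 0.0]
contact_force: [1.5, 0.5, 0.6]
grip_width: 0.659
grip_force: 0.0
```

servo_tool(
  xyz=[
    [25,30,0],
    [50,60,0],
    [75,90,0],
    [100,120,0],
    [125,150,0],
  ],
  dr=[
    [0,0,6.5],
    [0,0,13],
    [0,0,19.5],
    [0,0,26],
    [0,0,32.4],
  ],
)

```text
time: 0.93
tool_pos: [0.4325, -0.2615, 0.2423]
ee_rot: [-2.309, -2.13, 0.0]
contact_force: [0.4, -0.7, -0.9]
grip_width: 0.571
grip_force: 0.0
```

servo_tool(
  xyz=[
    [25,30,0],
    [50,60,0],
    [75,90,0],
    [100,120,0],
    [125,150,0],
  ],
  dr=[
    [0,0,6.5],
    [0,0,13],
    [0,0,19.5],
    [0,0,26],
    [0,0,32.4],
  ],
)

```text
time: 1.35
tool_pos: [0.5576, -0.1114, 0.2422]
ee_rot: [-1.623, -2.689, 0.0]
contact_force: [0.1, -1.0, -0.1]
grip_width: 0.568
grip_force: 0.0
```

servo_tool(
  xyz=[
    [25,30,0],
    [50,60,-20],
    [75,90,-40],
    [100,120,-60],
    [124,155,-80],
  ],
  dr=[
    [0,0,6.5],
    [0,0,13],
    [0,0,19.5],
    [0,0,26],
    [0,0,32.4],
  ],
)

```text
time: 1.77
tool_pos: [0.6754, 0.0344, 0.1658]
ee_rot: [-0.808, -3.035, 0.001]
contact_force: [0.8, 0.1, -0.4]
grip_width: 0.565
grip_force: 0.0
```

servo_tool(
  xyz=[
    [0,0,0],
    [0,0,0],
    [0,0,0],
    [0,0,0],
    [0,0,0],
  ],
  dr=[
    [0,0,0],
    [0,0,0],
    [0,0,0],
    [0,0,0],
    [0,0,0],
  ],
)

```text
time: 2.18
tool_pos: [0.6747, 0.0317, 0.1697]
ee_rot: [0.819, 3.03, 0.001]
contact_force: [0.5, -0.0, 0.2]
grip_width: 0.573
grip_force: 0.0
```

Run:
```python
from h import *
from scipy.spatial.transform import Rotation as R
o=arm.observe();r=R.from_rotvec(o["ee_rot"]).as_matrix();print(o["tool_pos"],o["joints"].round(3),"z",r[:,2].round(4),"yaw y",np.degrees(np.arctan2(r[1,1],r[0,1])),o["contact_force"])
a,_,_=snap("side","side1");b,_,_=snap("top","top1")
cv2.imwrite("pics/crop2.png",np.hstack([cv2.resize(a[160:290,190:320],(400,400)),cv2.resize(b[130:230,260:360],(400,400))]))
```

```text
[0.67469668 0.03168607 0.16974115] [-0.003  0.291  1.1   -0.     1.748 -1.046] z [ 2.8e-03 -2.0e-04 -1.0e+00] yaw y 59.73347505175527 [ 0.51707739 -0.04105406  0.15633476]
```

View pics/crop2.png

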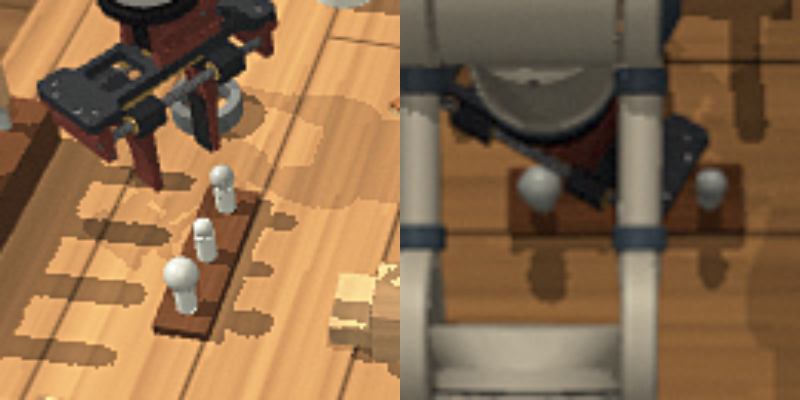

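The gripper is about 20 mm to the −y side of the ball and above the rack. Move over it, and check the finger tips against the ball in the depth picture.

servo_tool(
  xyz=[
    [3,6,-10],
    [7,12,-25],
    [7,18,-40],
    [7,18,-55],
    [7,18,-65],
  ],
  dr=[
    [0,0,0.5],
    [0,0,0.5],
    [0,0,0.5],
    [0,0,0.5],
    [0,0,0.5],
  ],
)

```text
time: 2.7
tool_pos: [0.6806, 0.0518, 0.0987]
ee_rot: [-0.802, -3.034, 0.001]
contact_force: [-0.5, -0.5, 0.2]
grip_width: 0.565
grip_force: 0.0
```

servo_tool(
  xyz=[
    [0,0,0],
    [0,0,0],
    [0,0,0],
    [0,0,0],
    [0,0,0],
  ],
  dr=[
    [0,0,0],
    [0,0,0],
    [0,0,0],
    [0,0,0],
    [0,0,0],
  ],
)

```text
time: 3.12
tool_pos: [0.6822, 0.0509, 0.1042]
ee_rot: [0.803, 3.035, 0.001]
contact_force: [1.1, 0.1, -0.6]
grip_width: 0.565
grip_force: 0.0
```

Run:
```python
from h import *
o=arm.observe();t=o["tool_pos"];print(t,o["contact_force"],o["grip_width"]*87.8)
im,d,P=snap("side","side2")
q=P.reshape(-1,3);a=np.radians(60.2);e=np.array([np.cos(a),np.sin(a)]);n=np.array([-e[1],e[0]])
w=q[:,:2]-t[:2];s=w@e;v=w@n
m=(np.abs(s)<60)&(abs(v)<.03)&(q[:,2]>t[2]-.01)&(q[:,2]<t[2]+.02)
m&=abs(s)<.06
for sg in(1,-1):
    k=m&(s*sg>0); print(sg,k.sum(),"s",np.percentile(s[k],[2,98]).round(4),"v",np.percentile(v[k],[2,98]).round(4),"zmin",np.percentile(q[k,2],2))
cv2.imwrite("pics/crop3.png",cv2.resize(im[180:280,200:300],(500,500)))
```

```text
[0.68222551 0.05089283 0.10416482] [ 1.06717967  0.12559785 -0.63233649] 49.637511726359776
1 37 s [0.0281 0.0357] v [-0.0122  0.0111] zmin 0.10562853851228327
-1 41 s [-0.0321 -0.0226] v [-0.0108  0.0113] zmin 0.10570863903342294
```

View pics/crop3.png

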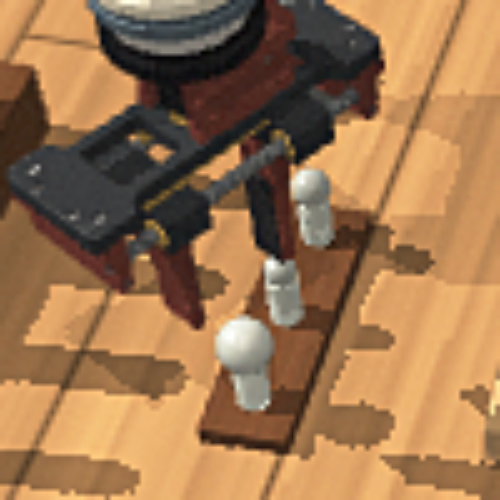

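The fingers straddle the ball with the tips centred to within about 1 mm. Descend and grip gently.

servo_tool(
  xyz=[
    [0,0,-14],
    [0,0,-28],
    [0,0,-42],
    [0,0,-52],
    [0,0,-56],
  ],
  dr=[
    [0,0,0],
    [0,0,0],
    [0,0,0],
    [0,0,0],
    [0,0,0],
  ],
)

```text
time: 3.58
tool_pos: [0.6798, 0.0509, 0.0424]
ee_rot: [-0.802, -3.032, 0.002]
contact_force: [-0.5, -0.5, -0.7]
grip_width: 0.572
grip_force: 0.0
```

servo_tool(
  xyz=[
    [0,0,0],
    [0,0,0],
    [0,0,0],
    [0,0,0],
    [0,0,0],
  ],
  dr=[
    [0,0,0],
    [0,0,0],
    [0,0,0],
    [0,0,0],
    [0,0,0],
  ],
)

```text
time: 4.0
tool_pos: [0.6821, 0.051, 0.0478]
ee_rot: [0.803, 3.036, 0.001]
contact_force: [1.6, 1.5, -0.7]
grip_width: 0.573
grip_force: 0.0
```

servo_tool(
  xyz=[
    [0,0,0],
    [0,0,0],
    [0,0,0],
    [0,0,0],
    [0,0,0],
  ],
  dr=[
    [0,0,0],
    [0,0,0],
    [0,0,0],
    [0,0,0],
    [0,0,0],
  ],
  grip=20,
  squeeze=15,
)

```text
time: 4.42
tool_pos: [0.6816, 0.051, 0.0469]
ee_rot: [0.804, 3.037, -0.0]
contact_force: [-0.5, -0.8, -0.9]
grip_width: 0.329
grip_force: 15.0
```

servo_tool(
  xyz=[
    [0,0,0],
    [0,0,0],
    [0,0,0],
    [0,0,0],
    [0,0,0],
  ],
  dr=[
    [0,0,0],
    [0,0,0],
    [0,0,0],
    [0,0,0],
    [0,0,0],
  ],
)

```text
time: 4.83
tool_pos: [0.6816, 0.0509, 0.0468]
ee_rot: [0.804, 3.037, 0.0]
contact_force: [-0.6, 0.9, 1.6]
grip_width: 0.331
grip_force: 15.0
```

servo_tool(
  xyz=[
    [0,0,8],
    [0,0,25],
    [0,0,50],
    [0,0,75],
    [0,0,100],
  ],
  dr=[
    [0,0,0],
    [0,0,0],
    [0,0,0],
    [0,0,0],
    [0,0,0],
  ],
  squeeze=20,
)

```text
time: 5.25
tool_pos: [0.6812, 0.051, 0.1476]
ee_rot: [-0.803, -3.036, 0.0]
contact_force: [0.3, -0.8, -1.4]
grip_width: 0.328
grip_force: 20.0
```

servo_tool(
  xyz=[
    [-8,-15,15],
    [-18,-35,20],
    [-30,-57,20],
    [-43,-80,20],
    [-55,-105,20],
  ],
  dr=[
    [0,0,0],
    [0,0,0],
    [0,0,0],
    [0,0,0],
    [0,0,0],
  ],
)

```text
time: 5.67
tool_pos: [0.6259, -0.0544, 0.1671]
ee_rot: [0.802, 3.037, 0.0]
contact_force: [-0.2, -0.1, -0.8]
grip_width: 0.33
grip_force: 20.0
```

servo_tool(
  xyz=[
    [-13,-25,0],
    [-27,-50,0],
    [-40,-75,0],
    [-53,-100,0],
    [-66,-125,-10],
  ],
  dr=[
    [0,0,0],
    [0,0,0],
    [0,0,0],
    [0,0,0],
    [0,0,0],
  ],
)

```text
time: 6.08
tool_pos: [0.5606, -0.1803, 0.1592]
ee_rot: [0.803, 3.034, -0.001]
contact_force: [0.5, -0.0, -1.0]
grip_width: 0.328
grip_force: 20.0
```

servo_tool(
  xyz=[
    [-13,-25,-15],
    [-25,-48,-30],
    [-35,-68,-45],
    [-43,-80,-55],
    [-47,-86,-60],
  ],
  dr=[
    [0,0,0],
    [0,0,0],
    [0,0,0],
    [0,0,0],
    [0,0,0],
  ],
)

```text
time: 6.5
tool_pos: [0.5119, -0.2661, 0.095]
ee_rot: [-0.806, -3.034, -0.001]
contact_force: [-0.2, 0.3, -1.4]
grip_width: 0.327
grip_force: 20.0
```

servo_tool(
  xyz=[
    [0,0,0],
    [0,0,0],
    [0,0,0],
    [0,0,0],
    [0,0,0],
  ],
  dr=[
    [0,0,0],
    [0,0,0],
    [0,0,0],
    [0,0,0],
    [0,0,0],
  ],
)

```text
time: 6.92
tool_pos: [0.5145, -0.2643, 0.0977]
ee_rot: [0.801, 3.036, -0.0]
contact_force: [-0.6, 1.0, -1.9]
grip_width: 0.331
grip_force: 20.0
```

Run:
```python
from h import *
o=arm.observe();t=o["tool_pos"];print(t,o["contact_force"],o["grip_width"]*87.8,o["joints"].round(3))
im,d,P=snap("side","side3");b,_,_=snap("top","top3")
cv2.imwrite("pics/crop4.png",np.hstack([cv2.resize(im[110:240,290:420],(400,400)),cv2.resize(b[205:305,350:450],(400,400))]))
```

```text
[ 0.51452732 -0.26431264  0.09771871] [-0.58092238  0.97693135 -1.88627346] 29.042332926045994 [-0.533  0.043  1.502  0.     1.595 -1.588]
```

View pics/crop4.png

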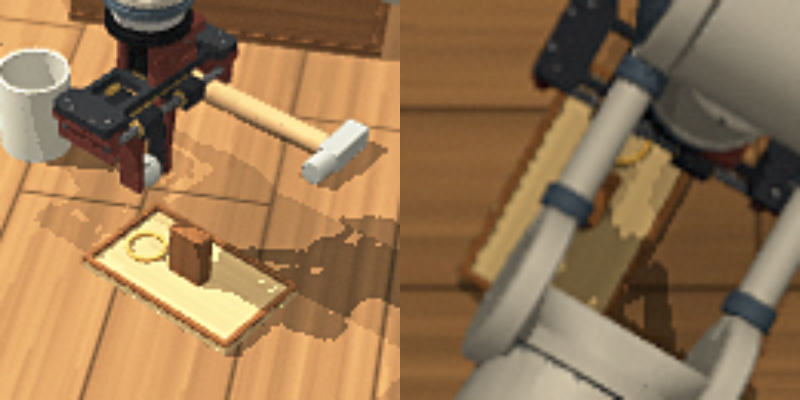

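The ball is held, and the tray ring is at side pixel about (338,190), clear of the handle. I'll compute the ring from that ray and descend.

Run:
```python
from h import *
def ray(n,u,v,z):
    P=pts(n,np.ones((480,640)));T=np.array(K(n)[0]["pose"])[:3,3]
    p=np.array([cv2.remap(P[...,i].astype(np.float32),np.float32([[u]]),np.float32([[v]]),1)[0,0] for i in range(3)])
    return T+(p-T)*(z-T[2])/(p[2]-T[2])
im=np.load("pics/side3.npz")["im"]
h=cv2.cvtColor(im,cv2.COLOR_BGR2HSV)[178:203,322:355].astype(int)
m=(h[...,1]>140)&(h[...,0]>17)&(h[...,2]>110)
v,u=np.nonzero(m);print(m.sum());
print("\n".join("".join("#" if x else "." for x in r) for r in m))
e=cv2.fitEllipse(np.stack([u,v],1).astype(np.float32));c=(e[0][0]+322,e[0][1]+178)
print(e,c,ray("side",*c,.0115),ray("side",337.8,190.3,.0115))
# top, from first picture crop: ring at crop (662,257) -> /4
print(ray("top",360+(662-480)/4-.5,215+(257-160)/4-.5,.0115))
```

```text
22
.................................
.................................
.................................
.................................
.................................
.................................
.................................
.................................
............#.....#..............
..........#.........#............
.....................#...........
.........#...........##..........
.........#...........##..........
.........##..........#...........
..........#.........##...........
...........##......#.............
...............##................
.................................
.................................
.................................
.................................
.................................
.................................
.................................
.................................
((15.236961364746094, 11.671354293823242), (8.490412712097168, 12.646780014038086), 91.67887878417969) (337.2369613647461, 189.67135429382324) [ 0.51470385 -0.26565363  0.0115    ] [ 0.5124594 -0.2631596  0.0115   ]
[ 0.51046293 -0.26427803  0.0115    ]
```

servo_tool(
  xyz=[
    [0,0,-12],
    [0,0,-24],
    [0,0,-36],
    [0,0,-46],
    [0,0,-53],
  ],
  dr=[
    [0,0,0],
    [0,0,0],
    [0,0,0],
    [0,0,0],
    [0,0,0],
  ],
)

```text
time: 7.43
tool_pos: [0.5126, -0.2644, 0.0408]
ee_rot: [-0.803, -3.034, -0.001]
contact_force: [0.0, -0.2, -1.4]
grip_width: 0.325
grip_force: 20.0
```

servo_tool(
  xyz=[
    [0,0,0],
    [0,0,0],
    [0,0,0],
    [0,0,0],
    [0,0,0],
  ],
  dr=[
    [0,0,0],
    [0,0,0],
    [0,0,0],
    [0,0,0],
    [0,0,0],
  ],
)

```text
time: 7.85
tool_pos: [0.5141, -0.2653, 0.0446]
ee_rot: [0.803, 3.036, -0.001]
contact_force: [0.9, -0.2, -0.4]
grip_width: 0.331
grip_force: 20.0
```

servo_tool(
  xyz=[
    [-1,0,-5],
    [-1,0,-10],
    [-1,0,-15],
    [-1,0,-19],
    [-1,0,-22],
  ],
  dr=[
    [0,0,0],
    [0,0,0],
    [0,0,0],
    [0,0,0],
    [0,0,0],
  ],
)

```text
time: 8.27
tool_pos: [0.5122, -0.2648, 0.0206]
ee_rot: [-0.803, -3.036, -0.001]
contact_force: [-0.4, -0.1, -1.7]
grip_width: 0.328
grip_force: 20.0
```

servo_tool(
  xyz=[
    [0,0,-2],
    [0,0,-4],
    [0,0,-6],
    [0,0,-7],
    [0,0,-7],
  ],
  dr=[
    [0,0,0],
    [0,0,0],
    [0,0,0],
    [0,0,0],
    [0,0,0],
  ],
)

```text
time: 8.68
tool_pos: [0.5125, -0.265, 0.0145]
ee_rot: [-0.804, -3.037, -0.0]
contact_force: [0.2, 0.3, -0.3]
grip_width: 0.328
grip_force: 20.0
```

servo_tool(
  xyz=[
    [0,0,0],
    [0,0,0],
    [0,0,0],
    [0,0,0],
    [0,0,0],
  ],
  dr=[
    [0,0,0],
    [0,0,0],
    [0,0,0],
    [0,0,0],
    [0,0,0],
  ],
)

```text
time: 9.1
tool_pos: [0.5127, -0.2651, 0.0149]
ee_rot: [0.804, 3.037, -0.0]
contact_force: [0.6, 0.6, -1.5]
grip_width: 0.329
grip_force: 20.0
```

Run:
```python
from h import *
o=arm.observe();t=o["tool_pos"];print(t,o["contact_force"],o["grip_width"]*87.8)
im,d,P=snap("side","side4")
cv2.imwrite("pics/crop5.png",cv2.resize(im[140:230,300:400],(800,600)[:1]+(600,) if 0 else (660,594),interpolation=cv2.INTER_CUBIC))
```

```text
[ 0.51265198 -0.26507009  0.01486034] [ 0.59527399  0.55733354 -1.47713147] 28.909734444081543
```

View pics/crop5.png

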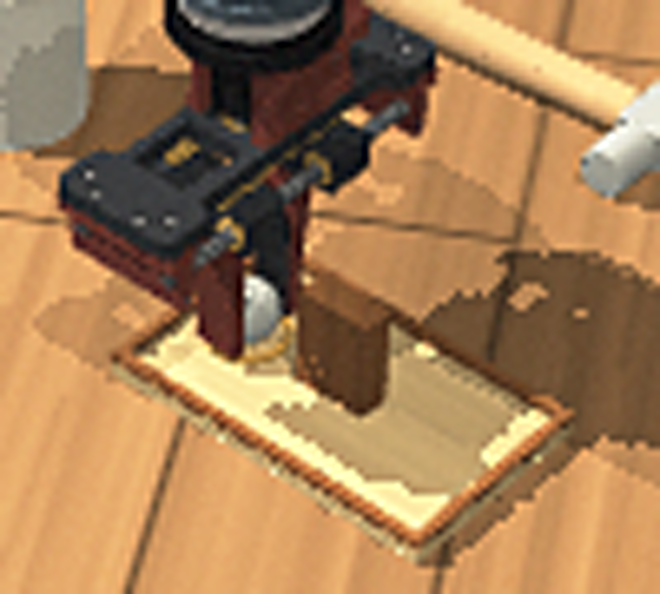

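The ball sits inside the ring (about (340,188) in side pixels), with the fingertips just above the ring. Release it and rise.

servo_tool(
  xyz=[
    [0,0,0],
    [0,0,0],
    [0,0,0],
    [0,0,0],
    [0,0,0],
  ],
  dr=[
    [0,0,0],
    [0,0,0],
    [0,0,0],
    [0,0,0],
    [0,0,0],
  ],
  grip=34,
)

```text
time: 9.57
tool_pos: [0.5127, -0.2651, 0.0149]
ee_rot: [0.804, 3.037, -0.0]
contact_force: [0.7, 0.5, -0.5]
grip_width: 0.391
grip_force: 0.0
```

servo_tool(
  xyz=[
    [0,0,0],
    [0,0,0],
    [0,0,0],
    [0,0,0],
    [0,0,0],
  ],
  dr=[
    [0,0,0],
    [0,0,0],
    [0,0,0],
    [0,0,0],
    [0,0,0],
  ],
  grip=46,
)

```text
time: 9.98
tool_pos: [0.5126, -0.265, 0.0147]
ee_rot: [-0.804, -3.037, -0.0]
contact_force: [0.2, -0.0, -0.2]
grip_width: 0.522
grip_force: 0.0
```

servo_tool(
  xyz=[
    [0,0,10],
    [0,0,25],
    [0,0,45],
    [0,0,65],
    [0,0,80],
  ],
  dr=[
    [0,0,0],
    [0,0,0],
    [0,0,0],
    [0,0,0],
    [0,0,0],
  ],
)

```text
time: 10.4
tool_pos: [0.513, -0.2653, 0.0975]
ee_rot: [0.803, 3.035, -0.001]
contact_force: [0.7, -0.2, -0.3]
grip_width: 0.523
grip_force: 0.0
```

servo_tool(
  xyz=[
    [-10,5,5],
    [-20,10,5],
    [-30,15,5],
    [-36,20,5],
    [-40,23,5],
  ],
  dr=[
    [0,0,0],
    [0,0,0],
    [0,0,0],
    [0,0,0],
    [0,0,0],
  ],
)

```text
time: 10.82
tool_pos: [0.4722, -0.2417, 0.1005]
ee_rot: [0.804, 3.036, -0.0]
contact_force: [0.3, -0.1, 0.8]
grip_width: 0.523
grip_force: 0.0
```

servo_tool(
  xyz=[
    [0,0,0],
    [0,0,0],
    [0,0,0],
    [0,0,0],
    [0,0,0],
  ],
  dr=[
    [0,0,0],
    [0,0,0],
    [0,0,0],
    [0,0,0],
    [0,0,0],
  ],
)

```text
time: 11.23
tool_pos: [0.4728, -0.2421, 0.0996]
ee_rot: [-0.804, -3.037, -0.0]
contact_force: [-0.2, -0.0, -0.0]
grip_width: 0.524
grip_force: 0.0
```

Run:
```python
from h import *
o=arm.observe();t=o["tool_pos"];print(t,o["contact_force"],o["grip_width"]*87.8)
im,d,P=snap("side","side5")
cv2.imwrite("pics/crop6.png",cv2.resize(im[140:230,300:400],(660,594),interpolation=cv2.INTER_CUBIC))
def reg(u0,u1,v0,v1,lo,hi):
    q=P[v0:v1,u0:u1].reshape(-1,3); return q[(q[:,2]>lo)&(q[:,2]<hi)]
p=reg(330,380,172,222,.058,.07); print(len(p),cv2.minAreaRect((p[:,:2]*1000).astype(np.float32)),p.mean(0))
```

```text
[ 0.47279607 -0.24214064  0.09956326] [-0.15798132 -0.02834734 -0.0255918 ] 46.028619758459314
74 ((467.8360290527344, -235.94338989257812), (20.76407241821289, 40.680702209472656), 57.623992919921875) [ 0.46688554 -0.23488909  0.06362264]
```

View pics/crop6.png

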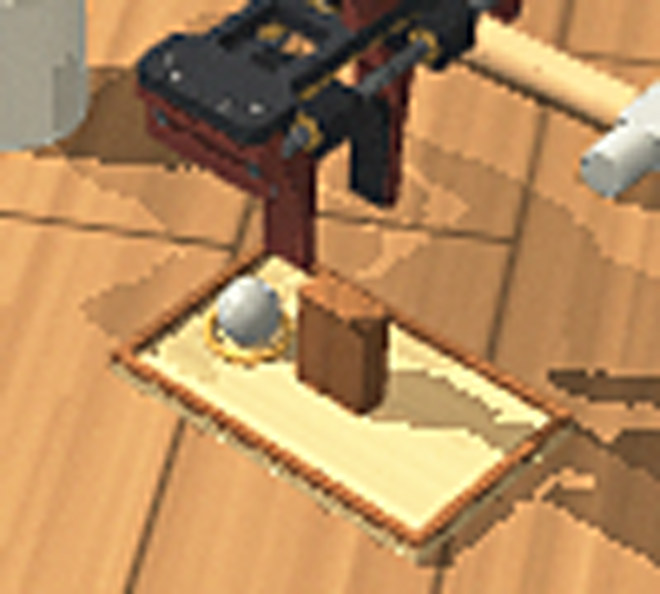

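The ball rests in the ring (side pixel (338,187)). The TCP is about 8 mm pocket-ward of the handle's middle, as intended to balance the ball's weight. Descend and pinch the handle.

servo_tool(
  xyz=[
    [0,0,-14],
    [0,0,-30],
    [0,0,-46],
    [0,0,-60],
    [0,0,-70],
  ],
  dr=[
    [0,0,0],
    [0,0,0],
    [0,0,0],
    [0,0,0],
    [0,0,0],
  ],
)

```text
time: 11.7
tool_pos: [0.4721, -0.2418, 0.028]
ee_rot: [-0.803, -3.035, -0.001]
contact_force: [-0.1, -0.6, 0.5]
grip_width: 0.525
grip_force: 0.0
```

servo_tool(
  xyz=[
    [0,0,-3],
    [0,0,-6],
    [0,0,-7],
    [0,0,-7],
    [0,0,-7],
  ],
  dr=[
    [0,0,0],
    [0,0,0],
    [0,0,0],
    [0,0,0],
    [0,0,0],
  ],
)

```text
time: 12.12
tool_pos: [0.4731, -0.2423, 0.0237]
ee_rot: [0.803, 3.036, -0.001]
contact_force: [0.7, 0.4, -0.6]
grip_width: 0.523
grip_force: 0.0
```

servo_tool(
  xyz=[
    [0,0,0],
    [0,0,0],
    [0,0,0],
    [0,0,0],
    [0,0,0],
  ],
  dr=[
    [0,0,0],
    [0,0,0],
    [0,0,0],
    [0,0,0],
    [0,0,0],
  ],
  grip=24,
  squeeze=5,
)

```text
time: 12.53
tool_pos: [0.4726, -0.242, 0.0228]
ee_rot: [0.804, 3.037, -0.0]
contact_force: [0.9, 0.2, 0.1]
grip_width: 0.276
grip_force: 0.0
```

servo_tool(
  xyz=[
    [0,0,0],
    [0,0,0],
    [0,0,0],
    [0,0,0],
    [0,0,0],
  ],
  dr=[
    [0,0,0],
    [0,0,0],
    [0,0,0],
    [0,0,0],
    [0,0,0],
  ],
  grip=10,
  squeeze=5,
)

```text
time: 12.95
tool_pos: [0.4725, -0.2421, 0.0227]
ee_rot: [-0.804, -3.037, 0.0]
contact_force: [-0.7, -0.6, 0.3]
grip_width: 0.204
grip_force: 5.0
```

servo_tool(
  xyz=[
    [0,0,0],
    [0,0,0],
    [0,0,0],
    [0,0,0],
    [0,0,0],
  ],
  dr=[
    [0,0,0],
    [0,0,0],
    [0,0,0],
    [0,0,0],
    [0,0,0],
  ],
  squeeze=45,
)

```text
time: 13.37
tool_pos: [0.4725, -0.2421, 0.0227]
ee_rot: [-0.804, -3.037, 0.0]
contact_force: [-0.7, -1.8, 0.9]
grip_width: 0.204
grip_force: 45.0
```

servo_tool(
  xyz=[
    [0,0,1],
    [0,0,3],
    [0,0,6],
    [0,0,10],
    [0,0,15],
  ],
  dr=[
    [0,0,0],
    [0,0,0],
    [0,0,0],
    [0,0,0],
    [0,0,0],
  ],
)

```text
time: 13.78
tool_pos: [0.4723, -0.2417, 0.0374]
ee_rot: [-0.803, -3.036, -0.001]
contact_force: [0.8, 0.6, -5.6]
grip_width: 0.204
grip_force: 45.0
```

servo_tool(
  xyz=[
    [0,0,6],
    [0,0,12],
    [0,0,18],
    [0,0,24],
    [0,0,30],
  ],
  dr=[
    [0,0,0],
    [0,0,0],
    [0,0,0],
    [0,0,0],
    [0,0,0],
  ],
)

```text
time: 14.2
tool_pos: [0.4727, -0.2421, 0.0686]
ee_rot: [0.804, 3.037, -0.0]
contact_force: [-0.4, 0.2, -5.7]
grip_width: 0.202
grip_force: 45.0
```

servo_tool(
  xyz=[
    [0,0,7],
    [0,0,15],
    [0,0,23],
    [0,0,32],
    [0,0,41],
  ],
  dr=[
    [0,0,0],
    [0,0,0],
    [0,0,0],
    [0,0,0],
    [0,0,0],
  ],
)

```text
time: 14.62
tool_pos: [0.4726, -0.242, 0.1097]
ee_rot: [0.804, 3.037, -0.0]
contact_force: [0.3, 0.5, -6.1]
grip_width: 0.202
grip_force: 45.0
```

servo_tool(
  xyz=[
    [0,0,9],
    [0,0,18],
    [0,0,27],
    [0,0,36],
    [0,0,44],
  ],
  dr=[
    [0,0,0],
    [0,0,0],
    [0,0,0],
    [0,0,0],
    [0,0,0],
  ],
)

```text
time: 15.03
tool_pos: [0.4727, -0.2421, 0.1539]
ee_rot: [0.804, 3.037, -0.0]
contact_force: [0.0, 0.1, -5.7]
grip_width: 0.199
grip_force: 45.0
```

servo_tool(
  xyz=[
    [0,0,6],
    [0,0,11],
    [0,0,14],
    [0,0,15],
    [0,0,15],
  ],
  dr=[
    [0,0,0],
    [0,0,0],
    [0,0,0],
    [0,0,0],
    [0,0,0],
  ],
)

```text
time: 15.45
tool_pos: [0.4726, -0.242, 0.1677]
ee_rot: [-0.804, -3.037, -0.0]
contact_force: [-0.3, 0.1, -4.2]
grip_width: 0.201
grip_force: 45.0
```

```bash
cat >> h.py <<'E'
def tray(tag):
    from scipy.spatial.transform import Rotation as R
    o=arm.observe();t=o["tool_pos"];r=R.from_rotvec(o["ee_rot"]).as_matrix()
    print(t,o["contact_force"].round(2),o["moment"].round(3),o["grip_width"]*87.8,o["joints"].round(3),"tilt z",r[:,2].round(4))
    for n in("side","top"):
        im,d,P=snap(n,f"{n}_{tag}");q=P.reshape(-1,3);c=im.reshape(-1,3).astype(int)
        w=q-t; a=np.radians(60.2-90);e=np.array([np.cos(a),np.sin(a)]);f=np.array([-e[1],e[0]])
        x=w[:,:2]@e+.008;y=w[:,:2]@f
        m=(abs(x)<.08)&(abs(y)<.044)&(abs(y)>.02)&(abs(w[:,2]+.015)<.012)&((x-.055)**2+y**2>.024**2)
        A=np.c_[x,y,np.ones(len(x))][m];z=q[m,2]
        for _ in range(3):
            s,*_=np.linalg.lstsq(A,z,rcond=None);k=abs(A@s-z)<.002;A,z=A[k],z[k]
        print(n,len(z),"tilt x,y deg",np.degrees(s[:2]).round(2),"floor z at mid",s[2].round(4))
        b=((x-.055)**2+y**2<.02**2)&(w[:,2]>-.008)&(w[:,2]<.02)
        if b.sum(): print("  ball top pts",b.sum(),q[b].mean(0).round(4),q[b].max(0).round(4))
E
python3 -c "
from h import *
tray('a')"
```

```text
[ 0.47258615 -0.24201406  0.16768242] [-0.27  0.05 -4.16] [ 0.035 -0.106  0.051] 17.646456312049025 [-0.537 -0.099  1.517  0.     1.723 -1.591] tilt z [-2.e-04  1.e-04 -1.e+00]
side 365 tilt x,y deg [-0.12  0.35] floor z at mid 0.154
  ball top pts 46 [ 0.5145 -0.2534  0.1708] [ 0.5278 -0.2464  0.1788]
top 308 tilt x,y deg [-0.15 -0.01] floor z at mid 0.1526
```

The tray is level to within 0.2°, with its underside at about 0.145 m. Carry it straight across at this height with the yaw unchanged.

servo_tool(
  xyz=[
    [0,1,0],
    [0,4,0],
    [0,9,0],
    [-1,16,0],
    [-1,25,0],
  ],
  dr=[
    [0,0,0],
    [0,0,0],
    [0,0,0],
    [0,0,0],
    [0,0,0],
  ],
)

```text
time: 15.97
tool_pos: [0.4714, -0.2164, 0.1676]
ee_rot: [-0.804, -3.037, -0.0]
contact_force: [-0.3, 0.4, -6.1]
grip_width: 0.205
grip_force: 45.0
```

servo_tool(
  xyz=[
    [-0.5,11,0],
    [-1,24,0],
    [-2,39,0],
    [-2.5,54,0],
    [-3,69,0],
  ],
  dr=[
    [0,0,0],
    [0,0,0],
    [0,0,0],
    [0,0,0],
    [0,0,0],
  ],
)

```text
time: 16.38
tool_pos: [0.4684, -0.1462, 0.1679]
ee_rot: [0.803, 3.037, 0.0]
contact_force: [-0.1, -0.7, -5.1]
grip_width: 0.201
grip_force: 45.0
```

servo_tool(
  xyz=[
    [-0.8,15,0],
    [-1.6,30,0],
    [-2.4,45,0],
    [-3.2,60,0],
    [-4,75,0],
  ],
  dr=[
    [0,0,0],
    [0,0,0],
    [0,0,0],
    [0,0,0],
    [0,0,0],
  ],
)

```text
time: 16.8
tool_pos: [0.4642, -0.0711, 0.1679]
ee_rot: [0.802, 3.037, 0.001]
contact_force: [0.6, 0.2, -5.3]
grip_width: 0.198
grip_force: 45.0
```

servo_tool(
  xyz=[
    [-0.8,15,0],
    [-1.6,30,0],
    [-2.4,45,0],
    [-3.2,60,0],
    [-4,75,0],
  ],
  dr=[
    [0,0,0],
    [0,0,0],
    [0,0,0],
    [0,0,0],
    [0,0,0],
  ],
)

```text
time: 17.22
tool_pos: [0.4601, 0.0038, 0.1679]
ee_rot: [0.802, 3.037, 0.001]
contact_force: [0.9, 0.7, -5.0]
grip_width: 0.204
grip_force: 45.0
```

servo_tool(
  xyz=[
    [-0.8,15,0],
    [-1.6,30,0],
    [-2.4,45,0],
    [-3.2,60,0],
    [-4,75,0],
  ],
  dr=[
    [0,0,0],
    [0,0,0],
    [0,0,0],
    [0,0,0],
    [0,0,0],
  ],
)

```text
time: 17.63
tool_pos: [0.4559, 0.0787, 0.168]
ee_rot: [0.802, 3.037, 0.001]
contact_force: [0.5, 0.5, -5.9]
grip_width: 0.2
grip_force: 45.0
```

servo_tool(
  xyz=[
    [-0.8,15,0],
    [-1.6,30,0],
    [-2.4,45,0],
    [-3.2,60,0],
    [-4,75,0],
  ],
  dr=[
    [0,0,0],
    [0,0,0],
    [0,0,0],
    [0,0,0],
    [0,0,0],
  ],
)

```text
time: 18.05
tool_pos: [0.4517, 0.1536, 0.1679]
ee_rot: [0.802, 3.037, 0.001]
contact_force: [0.3, 0.2, -5.2]
grip_width: 0.204
grip_force: 45.0
```

servo_tool(
  xyz=[
    [-0.8,15,0],
    [-1.6,30,0],
    [-2.4,45,0],
    [-3.2,60,0],
    [-4,74,0],
  ],
  dr=[
    [0,0,0],
    [0,0,0],
    [0,0,0],
    [0,0,0],
    [0,0,0],
  ],
)

```text
time: 18.47
tool_pos: [0.4476, 0.2277, 0.1679]
ee_rot: [0.802, 3.037, 0.001]
contact_force: [-0.2, 0.8, -5.3]
grip_width: 0.206
grip_force: 45.0
```

servo_tool(
  xyz=[
    [-0.3,13,0],
    [-0.5,24,0],
    [-0.7,33,0],
    [-0.8,41,0],
    [-1,47,0],
  ],
  dr=[
    [0,0,0],
    [0,0,0],
    [0,0,0],
    [0,0,0],
    [0,0,0],
  ],
)

```text
time: 18.88
tool_pos: [0.4475, 0.2738, 0.1677]
ee_rot: [-0.803, -3.037, 0.0]
contact_force: [-0.4, 0.4, -5.3]
grip_width: 0.203
grip_force: 45.0
```

servo_tool(
  xyz=[
    [0,4,0],
    [0,6,0],
    [0,7,0],
    [0,7,0],
    [0,7,0],
  ],
  dr=[
    [0,0,0],
    [0,0,0],
    [0,0,0],
    [0,0,0],
    [0,0,0],
  ],
)

```text
time: 19.3
tool_pos: [0.4477, 0.2797, 0.1677]
ee_rot: [0.804, 3.037, -0.0]
contact_force: [0.5, 0.3, -5.8]
grip_width: 0.201
grip_force: 45.0
```

```bash
python3 -c "
from h import *
tray('b')
a=cv2.imread('pics/side_b.png')[250:400,230:400];b=cv2.imread('pics/top_b.png')[190:310,160:280]
cv2.imwrite('pics/crop7.png',np.hstack([cv2.resize(a,(420,370)),cv2.resize(b,(370,370))]))"
```

```text
[0.4477154  0.27965422 0.16773946] [ 0.52  0.31 -5.76] [ 0.02 -0.11 -0.03] 17.67875826456061 [ 0.494 -0.107  1.525 -0.     1.724 -0.559] tilt z [-0.e+00 -2.e-04 -1.e+00]
side 817 tilt x,y deg [0.01 0.09] floor z at mid 0.1541
  ball top pts 17 [0.4944 0.2603 0.1791] [0.5022 0.2679 0.1837]
top 339 tilt x,y deg [-0.24 -0.18] floor z at mid 0.1533
  ball top pts 110 [0.4865 0.2533 0.1772] [0.4996 0.275  0.1872]
```

View pics/crop7.png

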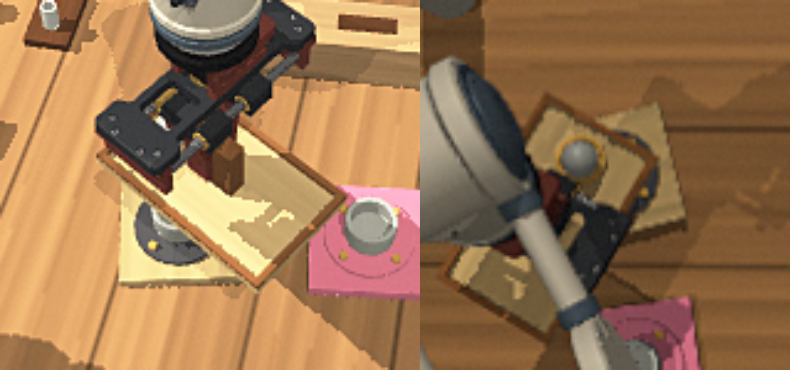

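The ball is in the ring, and the tray is level over the plywood caster (ring at top pixel about (212,241)). Last check is the ring position against the cup, using the same camera.

Run:
```python
from h import *
Z=np.load("pics/top_b.npz");im,P=Z["im"],Z["P"]
h=cv2.cvtColor(im,cv2.COLOR_BGR2HSV)[225:260,195:232].astype(int);p=P[225:260,195:232]
m=(h[...,1]>150)&(h[...,0]>17)&(h[...,2]>110)
print("\n".join("".join("#" if x else "." for x in r) for r in m))
v,u=np.nonzero(m);e=cv2.fitEllipse(np.stack([u,v],1).astype(np.float32));print(e)
T=np.array(K("top")[0]["pose"])[:3,3];g=pts("top",np.ones((480,640)))
q=g[int(round(e[0][1]))+225,int(round(e[0][0]))+195];print("ring",T+(q-T)*(.1575-T[2])/(q[2]-T[2]))
Z=np.load("pics/top0.npz")["P"][222:274,197:250].reshape(-1,3);c=Z[(Z[:,2]>.041)&(Z[:,2]<.05)]
print("cup top",cv2.minEnclosingCircle((c[:,:2]*1000).astype(np.float32)))
Z=np.load("pics/side0.npz")["P"][318:368,275:330].reshape(-1,3);c=Z[(Z[:,2]>.042)&(Z[:,2]<.05)]
print("cup side",cv2.minEnclosingCircle((c[:,:2]*1000).astype(np.float32)))
```

```text
.....................................
.....................................
.....................................
.....................................
.....................................
.....................................
.....................................
.....................................
.....................................
..............######.................
.............###..####............#..
...........##........##..............
..........##..........##.............
..........#............#.............
..........#............##............
.........##.............#............
.........#.............##............
.........#.............##............
.........##............##............
.........##.............#............
..........##.........................
...........#.........................
.....................................
.....................................
.....................................
.....................................
.....................................
....................................#
.....................................
.....................................
.....................................
.....................................
.....................................
.....................................
.....................................
((20.7120304107666, 16.759796142578125), (14.884431838989258, 28.376976013183594), 101.97452545166016)
ring [0.48596389 0.24462702 0.1575    ]
cup top ((488.46502685546875, 256.9383544921875), 24.109500885009766)
cup side ((490.7600402832031, 259.00836181640625), 24.58121109008789)
```

Reading the ring extents directly, without the stray pixel, gives about (0.487, 0.256) against the cup at (0.488, 0.257) in the same camera. Nudge 1 mm each way and settle.

servo_tool(
  xyz=[
    [0.3,0.3,0],
    [0.7,0.7,0],
    [1,1,0],
    [1,1,0],
    [1,1,0],
  ],
  dr=[
    [0,0,0],
    [0,0,0],
    [0,0,0],
    [0,0,0],
    [0,0,0],
  ],
)

```text
time: 19.82
tool_pos: [0.4486, 0.281, 0.1677]
ee_rot: [-0.804, -3.037, 0.0]
contact_force: [1.2, -0.7, -5.7]
grip_width: 0.2
grip_force: 45.0
```

servo_tool(
  xyz=[
    [0,0,0],
    [0,0,0],
    [0,0,0],
    [0,0,0],
    [0,0,0],
  ],
  dr=[
    [0,0,0],
    [0,0,0],
    [0,0,0],
    [0,0,0],
    [0,0,0],
  ],
)

```text
time: 20.23
tool_pos: [0.4486, 0.281, 0.1678]
ee_rot: [0.804, 3.037, 0.0]
contact_force: [-0.6, 0.0, -5.2]
grip_width: 0.206
grip_force: 45.0
```

servo_tool(
  xyz=[
    [0,0,0],
    [0,0,0],
    [0,0,0],
    [0,0,0],
    [0,0,0],
  ],
  dr=[
    [0,0,0],
    [0,0,0],
    [0,0,0],
    [0,0,0],
    [0,0,0],
  ],
)

```text
time: 20.65
tool_pos: [0.4486, 0.281, 0.1678]
ee_rot: [0.804, 3.037, 0.0]
contact_force: [-0.2, 0.3, -4.8]
grip_width: 0.205
grip_force: 45.0
```

```bash
python3 -c "
from h import *
tray('c'); print(arm.sign_off())"
```

```text
[0.44860874 0.28098237 0.16775146] [-0.22  0.25 -4.82] [-0.015 -0.147  0.039] 17.965462467411943 [ 0.495 -0.104  1.521  0.     1.724 -0.558] tilt z [ 0.  0. -1.]
side 818 tilt x,y deg [-0.12  0.  ] floor z at mid 0.1538
  ball top pts 17 [0.4944 0.2615 0.1776] [0.5026 0.2667 0.183 ]
top 332 tilt x,y deg [0.02 0.43] floor z at mid 0.1533
  ball top pts 112 [0.4873 0.254  0.1766] [0.5036 0.27   0.1868]
the job is handed in; nothing more can be done
None
```

The job is handed in: the large ball is loose in the tray's pocket, and the arm holds the tray level and still about 10 cm above the cup's rim, the pocket within about 2 mm of the cup's centre, at about 21 s of the 72 s allowed.

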